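# Set and lock the whetstone clamp

## Task

Clamp the whetstone in its holder ready for sharpening. The holder is set too tight: press the red quick-release lever gently down until you feel the jaw bite on the stone, note how far the lever had travelled, and let it spring back up. Then turn the black dial so that the jaw will first bite when the lever is halfway down, and press the lever right down until it locks, without ever forcing it or squeezing the stone hard; leave the things standing round it alone.

Things in the scene. Friction and masses are not known exactly. Their poses are not given: they have to be found in the camera images.
- holder: Fixed whetstone holder: light wooden base 350 x 96 x 16 mm, its top 16 mm above the worktop. Origin at the centre of its underside; x along its length, from the lever end (-x) to the dial end (+x); z up. It does not move.
- stone: Loose whetstone lying in the holder, 180 x 62 x 28 mm, dark grey below, cream-coloured above; origin at the centre of its underside, x along its length (parallel to the holder's x). It lies with a little play between the sprung rubber-faced jaw (lever end) and the end stop (dial end).
- end_stop: Steel cross-piece with a rubber face, 72 mm wide and 24 mm high above the base, that the jaw squeezes the stone against. Origin at the middle of its stone face, at the height of the base top. The dial moves it along the holder's x.
- head: Fixed dark steel clamp head on the lever end of the base, carrying lever and sprung jaw; axes like the holder's. Lever angles 0, 0.1, .. 1.0 put the jaw 0, 1.7, 3.2, 4.7, 6.0, 7.2, 8.2, 9.0, 9.5, 9.9, 10 mm forward until it bites. A bite at lever 0.52 to 0.68 clamps the stone firmly and safely; earlier, locking it squeezes too hard; later, it is held too loosely or pops open.
- lever_hinge (a point): Point on the lever's hinge axle, midway across the lever; the axle runs along the holder's y, 52 mm above the worktop. Does not move.
- lever_pad (a point): Point on the pressing face of the red paddle, 85 mm from the axle, midway across; moves with the lever. Paddle 30 mm wide, 9 mm thick, ending 100 mm from the axle; its face lies 8.5 mm off the line through the axle, towards the stone when up and on top when down. At the bite the push needed here rises at once by 3 to 5 N, then more slowly.
- lever (a joint): Angle of the red lever, rad. 0: fully up, leaning 1.15 rad (66 deg) above level, pointing away from the stone and upward; grows as it is pressed outward and down; 0.6 is halfway; 1.2 is right down (about level). A weak spring (about 1 N at the paddle) returns it to 0. Past the toggle's dead point at about 1.0 it pulls itself down and stays locked.
- dial (a joint): Angle of the black dial, rad; grows anticlockwise seen from above. It turns stiffly (about 0.25 N m) and stays where it is left; range -0.3 to 1.8. Each radian anticlockwise moves the end stop 5.2 mm away from the stone, so that the jaw bites later. At the start it is within 0.1 of 0.
- dial_grip (a point): Point on the dial's vertical axis at the height to grip it, 50 mm above the worktop. The grip is an upright bar 46 mm long, 14 mm wide, its top 10 mm above this point; its foot, a flange 53 mm across, ends 16 mm below it. The point's x runs along the bar, its z is up.
- bowl: Small white bowl, 84 mm across, 42 mm high, to be left alone; origin under its centre.
- lemon: Lemon, 83 x 58 mm, to be left alone; origin under its centre.
- tomato: Cherry tomato, 29 mm, to be left alone; origin under its centre.
- oil: Glass oil bottle with a black cap, 70 mm across, 185 mm high, to be left alone; origin under its centre.

How it is judged:
On the way, in this order (a step that is already met when the one before it is completed fails the run):
1. the lever is pressed until the jaw bites and holds the stone against the end stop (contact force between end_stop and stone above 12 N and value of joint lever between 0.03 and 0.8 rad), for 0.1 s.
2. the lever is back up and the stone is free (value of joint lever below 0.04 rad and contact force between end_stop and stone below 8 N), for 0.2 s.
3. the lever is right down and the stone is clamped (value of joint lever above 1.12 rad and contact force between end_stop and stone above 20 N), for 0.1 s.
At the end, for the whole second after the job is handed in: The lever is right down (past 1.12 rad) and stays there by itself, and the stone is clamped against the end stop with 29 to 44 N (value of joint lever above 1.12 rad and contact force between end_stop and stone between 29 and 44 N); the robot touches nothing.
It fails at once if the stone is squeezed with more than 52 N (contact force between end_stop and stone above 52 N).
It fails at once if the robot forces the lever or the clamp head with more than 25 N (contact force between any of the fingers, the arm and head above 25 N).
It fails at once if a thing standing round the work is shifted by more than 25 mm (distance of any of bowl, lemon, tomato, oil from where it was at the start of the episode above 0.025 m).
It also fails if it takes over 64 s, if anything falls off the work surface, if the arm or the gripper's body presses on something with over 40 N, if the wrist force passes 120 N, or if a joint passes its speed limit or range.

## Robot

A 6-joint arm with a two-finger parallel gripper is mounted at the origin on a cart in front of the work surface, level with it; the furniture and walls round the work are solid. World frame = base frame: x ahead of the robot, y to its left, z up, the work surface at z = 0. Lengths are in m, angles in rad, forces in N, time in s.
With the tool pointing down it reaches from about 0.35 to 0.8 m from the base axis. Payload 7.3 kg.
Tool frame: the origin (TCP) lies midway between the tips of the shut fingers; the grasp point (between the pads) lies 19 mm behind it (bot.grip_point_offset is the distance from the TCP to the grasp point, in m); z points along the fingers, y is the line along which they close (so a half turn about z gives the same grasp; the last joint's range is limited). The gripper opens to 85 mm and grips with 20 to 120 N. Pads are 22 mm wide; open, the fingers measure 114 mm over their backs; the gripper's body (76 mm by 85 mm) begins 54 mm behind the grasp point. The pads swing forward as they close: fully open they stand 13 mm farther back than shut.
Start: joints at [-1.481, 0.342, 1.524, -0, 1.275, -0.146], TCP at [0.123, -0.51, 0.231] pointing down, gripper open.
Joint ranges: [-2.53, 2.53], [-0.77, 2.02], [0.04, 2.7], [-1, 4.14], [0.28, 2.66], [-3.11, 3.11]. Speed limits (rad/s): [2.57, 2.57, 3.14, 3.14, 3.14, 3.14].

## Interface

Orientations are given as a unit quaternion [x, y, z, w].
In Python, from plant import bot gives the robot as it stands. The module is installed in compiled form; this text tells all that it offers.
- The arm moves only by the tool send_rows, never from a script. Its argument "moves" is a list of rows, each a list of 4 numbers: the shift along the tool's x, y, z in m, then the turn about the tool's z in rad. In form: [[x, y, z, spin], ...]. A call has 1 to 12 rows; each row shifts and turns the commanded pose from where the row before left it, along the tool's axes as they then stand; what a row does not reach is not made up. A row lasts 1/10 s, in which the tool goes at most 50 mm and 8.59 degrees, less where a joint would pass 70% of its speed; a pose out of reach is approached as far as the arm can. A call with a gripper value outside its range is refused whole. "hand" is the finger opening in m, from 0 to 0.0854, set as the call begins (left out, the last holds). The fingers move at their own pace and stop on an object; "newtons" is the grip in N (left out, the last holds). Time passes only in rows, so rows that do not move let the fingers close. It gives the time, the measured TCP pose, the force, the opening and the grip force at its end, in the units of the state.
- bot.read_state(): the state, without advancing time (a new reading comes with each control period).
- bot.get_image(name): name is "scene" or "side" or "wrist"; returns (picture, depth): 420x560x3 uint8, blue, green, red; 420x560 float32, m along the optical axis (not along the pixel's ray), 0 where there is no reading.
- bot.camera_info(name): a dict with "mtx" (3x3 intrinsics, pixels), "k1" (the pictures are not rectified: a ray, as slopes to the right and down, at radius r is drawn at 1 + k1 r^2 times it, then the intrinsics apply), "rvec" (rotation vector, rad) and "tvec" (3), from world to camera coordinates, as OpenCV has them; the wrist camera has in their place "hand_eye" (4x4, takes a point from camera to tool coordinates, whose origin is the TCP and whose axes are the flange's). Camera axes: x right, y down, z forward; pixel columns grow to the right and rows downward; lengths in m; the calibration is good to about 2 mm. A picture is of the moment at which its call begins: read the wrist's pose just before it. camera_info takes no time and is no camera call.
- bot.sign_off(): hands the job in; it is judged then, once.
The state is a dict: "time_s": time; "joints": joint angles; "dq": joint speeds; "effort": joint torques, N m; "ee_pos": TCP position; "ee_rot": TCP orientation; "force": force on the tool from outside, world axes, zero at the start; "moment": the same for the moment, N m; "width": finger opening in m; "grasp_force": force on a finger pad.
Only numpy, scipy, OpenCV 4.12 (cv2) and the standard library are available. Lean on these libraries where they do the work, as an engineer would, in place of code of your own. Each camera call takes 0.05 s, during which the arm holds its last target. There are 200 camera calls.

## Working session

There is one attempt and no reset: what is moved stays moved. The work goes in short steps, Python scripts to look and compute and a tool call to move; the robot and the scene stay as the last step left them, time stands still between calls to the robot, and variables do not carry over. Pictures are saved under pics/ and viewed, at most 10 in all, crops included, and the job is handed in when it is done.

Besides the shell and the picture viewer there is one more tool, called after ">>>" by a JSON object that holds its "op" and its "data", one argument or row to a line. send_rows: Moves the arm, as the interface text tells. Its arguments: {"type":"object","properties":{"moves":{"type":"array"},"hand":{"type":"number"},"newtons":{"type":"number"}},"required":["moves"]}

```bash
mkdir -p pics
cat > h.py <<'E'
import numpy as np, cv2
from scipy.spatial.transform import Rotation as R
from plant import bot
def save(name,fn):
    s=bot.read_state(); im,d=bot.get_image(name); cv2.imwrite('pics/'+fn+'.png',im); np.savez('pics/'+fn+'.npz',d=d,p=s['ee_pos'],q=s['ee_rot'],im=im); return s
def cam2world(name,fn):
    c=bot.camera_info(name); z=np.load('pics/'+fn+'.npz')
    if 'hand_eye' in c:
        T=np.eye(4);T[:3,:3]=R.from_quat(z['q']).as_matrix();T[:3,3]=z['p'];return c,z,T@np.array(c['hand_eye'])
    Rm=cv2.Rodrigues(np.array(c['rvec'],float))[0];T=np.eye(4);T[:3,:3]=Rm.T;T[:3,3]=-Rm.T@np.array(c['tvec'],float).ravel();return c,z,T
def ray(c,uv):
    p=(np.array(uv,float)-[c['mtx'][0][2],c['mtx'][1][2]])/[c['mtx'][0][0],c['mtx'][1][1]]
    u=p.copy()
    for _ in range(20): u=p/(1+c['k1']*(u@u))
    return np.array([u[0],u[1],1])
def pt(name,fn,uv,zw=None):
    c,z,T=cam2world(name,fn); r=ray(c,uv)
    if zw is None: k=float(z['d'][int(uv[1]),int(uv[0])])
    else: w=T[:3,:3]@r; k=(zw-T[2,3])/w[2]
    return (T@np.r_[r*k,1])[:3]
E
python3 - <<'E'
from h import *
s=save('scene','sc1'); save('side','si1')
a=cv2.imread('pics/sc1.png');b=cv2.imread('pics/si1.png')
print(s)
for n in('scene','side','wrist'):print(n,bot.camera_info(n))
E
```

```text
{'time_s': 0.0, 'joints': array([-1.48100257e+00,  3.42684894e-01,  1.52501276e+00,  2.52593410e-05,
        1.27541899e+00, -1.45992808e-01]), 'dq': array([ 0.00033411, -0.00040612,  0.00242128,  0.00156897, -0.00275522,
        0.00128352]), 'effort': array([-1.34366939e-03, -4.33679795e+01, -2.46012694e+01, -2.18937985e-04,
        7.77933601e-03, -5.63281688e-07]), 'ee_pos': array([ 0.12264026, -0.51005906,  0.23064709]), 'ee_rot': array([ 9.93058777e-01,  1.17616682e-01,  3.34841099e-05, -7.61358162e-04]), 'force': array([-0.61077506,  1.07816513,  0.04095354]), 'moment': array([-0.0101662 ,  0.00108056,  0.00186727]), 'grasp_force': 0.0, 'width': 0.08549697599176564}
scene {'mtx': array([[398.86461605,   0.        , 277.46518349],
       [  0.        , 398.86461605, 210.58418962],
       [  0.        ,   0.        ,   1.        ]]), 'k1': -0.10960796805554274, 'rvec': array([ 0.8184403 , -2.74286913,  0.81703673]), 'tvec': array([0.49838995, 0.28273247, 0.96729842])}
side {'mtx': array([[435.18994964,   0.        , 278.56886828],
       [  0.        , 435.18994964, 203.81797479],
       [  0.        ,   0.        ,   1.        ]]), 'k1': -0.12466518526825557, 'rvec': array([ 0.2447215 , -2.6231193 ,  1.58634152]), 'tvec': array([0.58972439, 0.14359543, 1.07559418])}
wrist {'mtx': array([[344.61916002,   0.        , 272.36785978],
       [  0.        , 344.61916002, 212.2477716 ],
       [  0.        ,   0.        ,   1.        ]]), 'k1': -0.04655676735003605, 'hand_eye': array([[ 6.19342440e-04, -9.58539535e-01, -2.84958901e-01,
         7.25911139e-02],
       [ 9.99999608e-01,  7.74048942e-04, -4.30287719e-04,
        -1.09689190e-04],
       [ 6.33019926e-04, -2.84958523e-01,  9.58539639e-01,
        -1.41987637e-01],
       [ 0.00000000e+00,  0.00000000e+00,  0.00000000e+00,
         1.00000000e+00]])}
```

View pics/sc1.png

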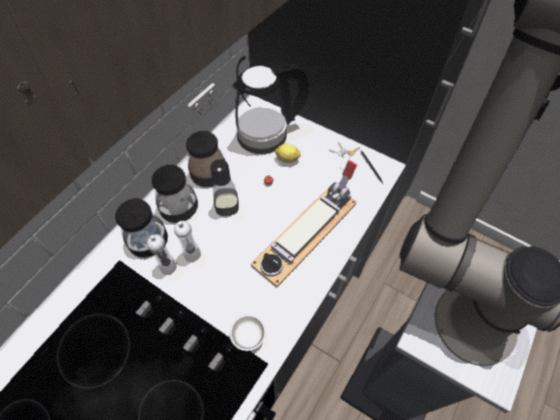

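View pics/si1.png

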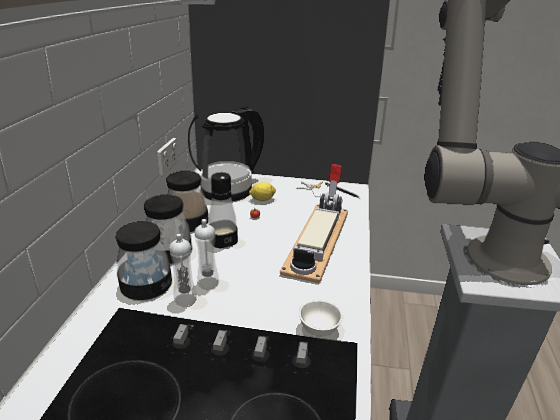

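The scene view shows the holder running from the dial (271,264) to the red lever (349,170). The lemon is at (288,152), the oil bottle at (226,195) and the bowl at (248,333). I'll zoom in for points.

Run:
```python
from h import *
a=cv2.imread('pics/sc1.png')[140:300,235:375]; b=cv2.imread('pics/si1.png')[150:290,270:370]
a=cv2.resize(a,None,fx=3.5,fy=3.5,interpolation=cv2.INTER_CUBIC);b=cv2.resize(b,None,fx=3.5,fy=3.5,interpolation=cv2.INTER_CUBIC)
c=np.zeros((560,490+350,3),np.uint8);c[:,:490]=a;c[:490,490:]=b;c=c[:, :800];cv2.imwrite('pics/z1.png',c)
for n,uv in dict(cornerDialL=(253,264),cornerDialR=(279,283),leverR=(356,205),stone=(307,230),oil=(226,200)).items(): print(n,pt('scene','sc1',uv),pt('scene','sc1',uv,.016))
print(pt('scene','sc1',(271,258)),pt('scene','sc1',(271,258),.06), pt('scene','sc1',(350,167)),pt('scene','sc1',(248,333)),pt('scene','sc1',(220,172)))
```

```text
cornerDialL [0.55886856 0.17360165 0.01474379] [0.55846684 0.1740565  0.016     ]
cornerDialR [0.47243739 0.18122596 0.01534321] [0.472287   0.18145865 0.016     ]
leverR [ 0.42021882 -0.1508139   0.00167621] [ 0.41776219 -0.1408736   0.016     ]
stone [0.48520039 0.02536263 0.0483186 ] [0.49331659 0.00800514 0.016     ]
oil [0.71192382 0.07856915 0.07370578] [0.74150904 0.05013919 0.016     ]
[0.51581512 0.15177565 0.06082968] [0.51605446 0.1514399  0.06      ] [ 0.46751216 -0.16095896  0.13384663] [0.4641931  0.32965339 0.01396089] [0.71886843 0.07422214 0.18594088]
```

View pics/z1.png

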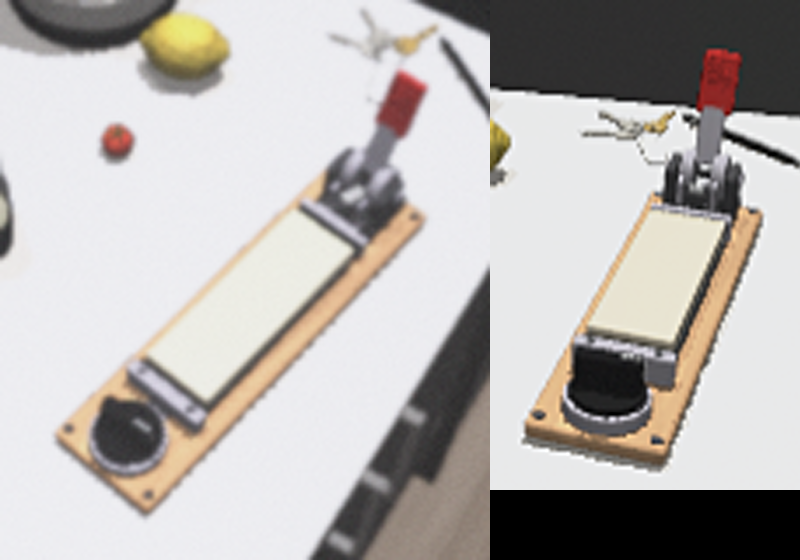

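The crop puts the holder corners at (251,265), (277,287) and (356,202) in the scene view, with the dial bar running across the holder. Next I'll get the frame.

Run:
```python
from h import *
f=lambda u,v:(235+u/3.5,140+v/3.5)
P=[pt('scene','sc1',f(*c),.016) for c in((57,438),(147,512),(424,216))]
print(np.round(P,4))
d=P[2]-P[1];e=P[0]-P[1];print(np.linalg.norm(d),np.linalg.norm(e))
hx=-d/np.linalg.norm(d);print('yaw',np.arctan2(hx[1],hx[0]))
# stone corners at .044
for c in((303,203),(358,245),(213,402),(150,360)):print('stone',pt('scene','sc1',f(*c),.044),pt('scene','sc1',f(*c)))
# red paddle cloud
for n,fn in(('scene','sc1'),('side','si1')):
    z=np.load('pics/'+fn+'.npz');im=z['im'].astype(int);m=(im[:,:,2]>90)&(im[:,:,1]<60)&(im[:,:,0]<70)
    Q=np.array([pt(n,fn,(u,v)) for v,u in np.argwhere(m)]);Q=Q[(Q[:,2]>.06)&(Q[:,2]<.2)];print(n,len(Q),Q.mean(0),Q.min(0),Q.max(0))
    m=(im.max(2)<45); 
    Q=np.array([pt(n,fn,(u,v)) for v,u in np.argwhere(m) if z['d'][v,u]>0]);Q=Q[(abs(Q[:,2]-.06)<.004)&(abs(Q[:,0]-.51)<.06)&(abs(Q[:,1]-.15)<.05)];print('bar',len(Q),Q.mean(0),Q.min(0),Q.max(0)); 
    if len(Q)>5: w,V=np.linalg.eigh(np.cov(Q[:,:2].T));print(V[:,1],w**.5*3.46)
```

```text
[[ 0.5603  0.1792  0.016 ]
 [ 0.4716  0.1918  0.016 ]
 [ 0.4227 -0.1514  0.016 ]]
0.3466155664862513 0.08957158553673443
yaw 1.4290502662351283
stone [ 0.50561087 -0.08921215  0.044     ] [ 0.50686869 -0.09225815  0.03937765]
stone [ 0.44896836 -0.07788883  0.044     ] [ 0.44954867 -0.07967068  0.04124461]
stone [0.47208651 0.10242896 0.044     ] [0.47342376 0.09987108 0.03832679]
stone [0.53014634 0.09840808 0.044     ] [0.5313197  0.09662017 0.04007256]
scene 68 [ 0.46735878 -0.15930303  0.12631985] [ 0.45864548 -0.16811525  0.10807716] [ 0.47702673 -0.14991344  0.14186521]Traceback (most recent call last):
  File "<stdin>", line 14, in <module>
  File "h.py", line 17, in pt
    c,z,T=cam2world(name,fn); r=ray(c,uv)
          ~~~~~~~~~^^^^^^^^^
  File "h.py", line 7, in cam2world
    c=bot.camera_info(name); z=np.load('pics/'+fn+'.npz')
ValueError: time passes only in moves, steps and waits
```

>>> {"op": "send_rows", "data": {
  "moves": [
    [0.035,-0.0235,0,0],
    [0.035,-0.0235,0,0],
    [0.035,-0.0235,0,0],
    [0.035,-0.0235,0,0],
    [0.035,-0.0235,0,0],
    [0.035,-0.0235,0,0],
    [0.035,-0.0235,0,0],
    [0.035,-0.0235,0,0],
    [0.035,-0.0235,0,0],
    [0.035,-0.0235,0,0],
    [0.035,-0.0235,0,0],
    [0.035,-0.0235,0,0]
  ],
  "hand": 0
}}

```text
time_s: 1.3
ee_pos: [0.466, -0.1366, 0.2311]
ee_rot: [0.993, 0.118, -0.0, -0.0]
force: [-0.4, -0.0, -0.5]
width: 0.0004
grasp_force: 0.0
```

>>> {"op": "send_rows", "data": {
  "moves": [
    [0,0,0,0.125],
    [0,0,0,0.125],
    [0,0,0.01,0.125],
    [0,0,0,0],
    [0,0,0,0],
    [0,0,0,0]
  ]
}}

```text
time_s: 1.9
ee_pos: [0.4652, -0.1383, 0.2215]
ee_rot: [0.998, -0.068, 0.0, 0.0]
force: [0.1, -0.6, 0.6]
width: 0.0001
grasp_force: 0.0
```

Run:
```python
from h import *
s=save('wrist','w1');print(s['ee_pos'],R.from_quat(s['ee_rot']).as_matrix()[:2,0],s['force'],s['width'],s['time_s'])
```

```text
[ 0.46522097 -0.13831847  0.22154574] [ 0.99062805 -0.136587  ] [ 0.05024986 -0.55051827  0.6498594 ] 6.392583162461556e-05 1.9
```

View pics/w1.png

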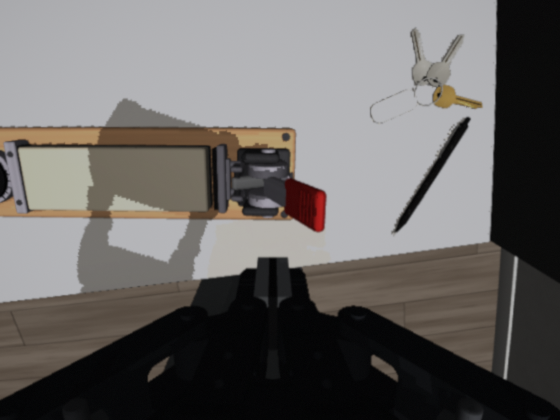

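The wrist view has the holder edges level in the image. The base's lever-end corners are at (294,128) and (293,219), and the paddle's far end is around (324,192)-(320,230).

Run:
```python
from h import *
for c in((294,128),(293,219),(8,127)):print(pt('wrist','w1',c,.016))
for c in((285,180),(289,209),(325,193),(321,229),(303,202)):print('pad',pt('wrist','w1',c))
for c in((240,183),(290,186),(287,153)):print('head',pt('wrist','w1',c))
z=np.load('pics/w1.npz');im=z['im'].astype(int);m=(im[:,:,2]>90)&(im[:,:,1]<60)&(im[:,:,0]<70);c,z,T=cam2world('wrist','w1')
Q=np.array([(T@np.r_[ray(c,(u,v))*z['d'][v,u],1])[:3] for v,u in np.argwhere(m)]);Q=Q[Q[:,2]>.05]
hx=np.array([.138,.9904]);hy=np.array([-.9904,.138]);q=Q[:,:2]-[.4703,-.1355]
L=np.c_[q@hx,q@hy,Q[:,2]];print(L.min(0),L.max(0),L.mean(0))
for h in(.11,.12,.13,.14):
  k=L[abs(L[:,2]-h)<.003];print(h,k[:,0].max(),np.median(k[:,0]),k[:,1].min(),k[:,1].max())
```

```text
[ 0.51749007 -0.16670471  0.016     ]
[ 0.42438384 -0.15449314  0.016     ]
[0.56009788 0.1186479  0.016     ]
pad [ 0.47080687 -0.15119793  0.03434976]
pad [ 0.4633501  -0.1506729   0.11032586]
pad [ 0.48027495 -0.17525143  0.14207908]
pad [ 0.45621958 -0.17003505  0.14383988]
pad [ 0.47305759 -0.16077362  0.13089132]
head [ 0.47764351 -0.10991249  0.05422536]
head [ 0.48104397 -0.15361601  0.11026192]
head [ 0.49583002 -0.15647805  0.02980045]
[-0.03803608 -0.06786531  0.10186249] [-0.00322909  0.01050225  0.36355132] [-0.03414755 -0.00405781  0.14504529]
0.11 -0.01686393475245532 -0.01686393475245532 0.010502246280606494 0.010502246280606494Traceback (most recent call last):
  File "<stdin>", line 10, in <module>
    return umr_maximum(a, axis, None, out, keepdims, initial, where)
ValueError: zero-size array to reduction operation maximum which has no identity
```

>>> {"op": "send_rows", "data": {
  "moves": [
    [0.004,-0.005,0,0],
    [0,0,0.02,0],
    [0,0,0.03,0],
    [0,0,0.025,0],
    [0,0,0.013,0],
    [0,0,0,0],
    [0,0,0,0],
    [0,0,0,0]
  ]
}}

```text
time_s: 2.75
ee_pos: [0.4706, -0.134, 0.1344]
ee_rot: [0.998, -0.069, 0.001, 0.0]
force: [-0.2, 0.3, 0.4]
width: -0.0001
grasp_force: 0.0
```

>>> {"op": "send_rows", "data": {
  "moves": [
    [0,0.003,0,0],
    [0,0.003,0,0],
    [0,0,0,0]
  ]
}}

```text
time_s: 3.05
ee_pos: [0.4692, -0.1403, 0.1337]
ee_rot: [0.998, -0.07, 0.0, 0.0]
force: [0.4, -0.3, 0.1]
width: 0.0003
grasp_force: 0.0
```

>>> {"op": "send_rows", "data": {
  "moves": [
    [0,0.002,0,0],
    [0,0,0,0],
    [0,0,0,0]
  ]
}}

```text
time_s: 3.35
ee_pos: [0.4687, -0.1418, 0.1333]
ee_rot: [0.998, -0.07, -0.0, 0.0]
force: [0.0, 0.1, 0.1]
width: -0.0002
grasp_force: 0.0
```

>>> {"op": "send_rows", "data": {
  "moves": [
    [0,0.002,0,0],
    [0,0,0,0],
    [0,0,0,0]
  ]
}}

```text
time_s: 3.65
ee_pos: [0.4684, -0.1437, 0.1333]
ee_rot: [0.998, -0.07, -0.0, 0.0]
force: [-0.6, -0.1, -0.1]
width: 0.0001
grasp_force: 0.0
```

>>> {"op": "send_rows", "data": {
  "moves": [
    [0,0.002,0,0],
    [0,0,0,0],
    [0,0,0,0]
  ]
}}

```text
time_s: 3.95
ee_pos: [0.4681, -0.1457, 0.1333]
ee_rot: [0.998, -0.07, 0.0, 0.0]
force: [0.8, 0.1, 0.6]
width: -0.0002
grasp_force: 0.0
```

>>> {"op": "send_rows", "data": {
  "moves": [
    [0,0.002,0,0],
    [0,0,0,0],
    [0,0,0,0]
  ]
}}

```text
time_s: 4.25
ee_pos: [0.4679, -0.1477, 0.1333]
ee_rot: [0.998, -0.07, 0.0, 0.0]
force: [0.9, 0.1, -0.3]
width: -0.0001
grasp_force: 0.0
```

>>> {"op": "send_rows", "data": {
  "moves": [
    [0,0.002,0,0],
    [0,0,0,0],
    [0,0,0,0]
  ]
}}

```text
time_s: 4.55
ee_pos: [0.4676, -0.1497, 0.1333]
ee_rot: [0.998, -0.07, 0.0, 0.0]
force: [0.4, -0.5, -0.6]
width: -0.0001
grasp_force: 0.0
```

>>> {"op": "send_rows", "data": {
  "moves": [
    [0,0.002,0.0005,0],
    [0,0,0,0],
    [0,0,0,0]
  ]
}}

```text
time_s: 4.85
ee_pos: [0.4673, -0.1517, 0.1328]
ee_rot: [0.998, -0.07, -0.0, 0.0]
force: [0.6, 0.1, -0.1]
width: -0.0001
grasp_force: 0.0
```

>>> {"op": "send_rows", "data": {
  "moves": [
    [0,0.002,0.0005,0],
    [0,0,0,0],
    [0,0,0,0]
  ]
}}

```text
time_s: 5.15
ee_pos: [0.467, -0.1536, 0.1323]
ee_rot: [0.998, -0.07, -0.0, -0.0]
force: [-0.6, 0.8, -0.2]
width: 0.0
grasp_force: 0.3
```

Run:
```python
from h import *
save('wrist','w2');z=np.load('pics/w2.npz')['im'];save('side','si2');y=np.load('pics/si2.npz')['im']
a=cv2.resize(z[140:290,220:350],None,fx=3,fy=3,interpolation=cv2.INTER_CUBIC)
b=cv2.resize(y[130:230,290:390],None,fx=4,fy=4,interpolation=cv2.INTER_CUBIC)
c=np.zeros((450,790,3),np.uint8);c[:,:390]=a;c[:400,390:]=b;cv2.imwrite('pics/z2.png',c)
```

```text
(no output)
```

View pics/z2.png

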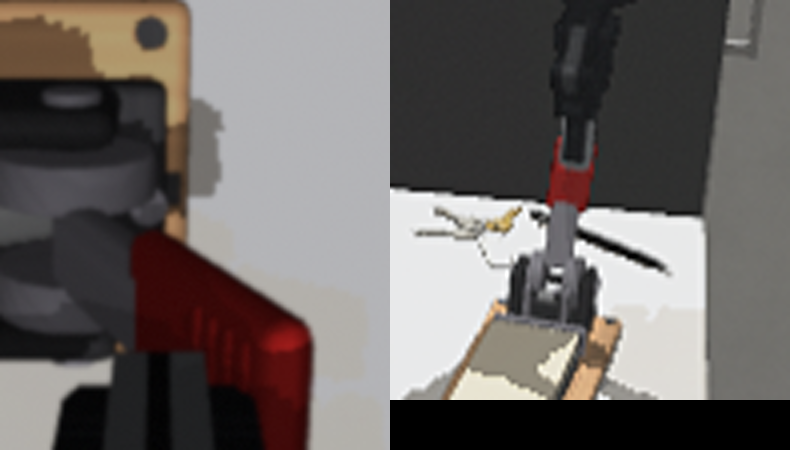

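>>> {"op": "send_rows", "data": {
  "moves": [
    [0,0.0016,0.0006,0],
    [0,0.0016,0.0006,0],
    [0,0,0,0]
  ]
}}

```text
time_s: 5.55
ee_pos: [0.4665, -0.157, 0.131]
ee_rot: [0.998, -0.07, -0.0, 0.0]
force: [1.1, 1.1, 0.2]
width: 0.0
grasp_force: 0.3
```

>>> {"op": "send_rows", "data": {
  "moves": [
    [0,0.0016,0.0006,0],
    [0,0,0,0]
  ]
}}

```text
time_s: 5.75
ee_pos: [0.4663, -0.1585, 0.1304]
ee_rot: [0.998, -0.07, -0.0, 0.0]
force: [-0.5, 1.7, 0.5]
width: 0.0
grasp_force: 0.3
```

>>> {"op": "send_rows", "data": {
  "moves": [
    [0,0.0016,0.0006,0],
    [0,0,0,0]
  ]
}}

```text
time_s: 5.95
ee_pos: [0.4661, -0.1601, 0.1298]
ee_rot: [0.998, -0.07, -0.0, 0.0]
force: [0.4, 1.2, 0.4]
width: -0.0001
grasp_force: 0.3
```

>>> {"op": "send_rows", "data": {
  "moves": [
    [0,0.0016,0.0007,0],
    [0,0,0,0]
  ]
}}

```text
time_s: 6.15
ee_pos: [0.4659, -0.1617, 0.1291]
ee_rot: [0.998, -0.07, -0.0, 0.0]
force: [-0.1, 1.5, 0.2]
width: -0.0003
grasp_force: 0.3
```

>>> {"op": "send_rows", "data": {
  "moves": [
    [0,0.0016,0.0008,0],
    [0,0,0,0]
  ]
}}

```text
time_s: 6.35
ee_pos: [0.4657, -0.1633, 0.1283]
ee_rot: [0.998, -0.07, -0.0, 0.0]
force: [-0.4, 0.6, 0.4]
width: -0.0001
grasp_force: 0.3
```

>>> {"op": "send_rows", "data": {
  "moves": [
    [0,0.0015,0.0008,0],
    [0,0,0,0]
  ]
}}

```text
time_s: 6.55
ee_pos: [0.4655, -0.1648, 0.1275]
ee_rot: [0.998, -0.07, -0.0, 0.0]
force: [0.7, 1.1, 0.2]
width: -0.0001
grasp_force: 0.4
```

>>> {"op": "send_rows", "data": {
  "moves": [
    [0,0.0015,0.0008,0],
    [0,0,0,0]
  ]
}}

```text
time_s: 6.75
ee_pos: [0.4653, -0.1662, 0.1267]
ee_rot: [0.998, -0.07, -0.0, 0.0]
force: [-0.7, 1.5, 0.6]
width: 0.0
grasp_force: 0.4
```

>>> {"op": "send_rows", "data": {
  "moves": [
    [0,0.0015,0.0008,0],
    [0,0,0,0]
  ]
}}

```text
time_s: 6.95
ee_pos: [0.4651, -0.1677, 0.1259]
ee_rot: [0.998, -0.07, -0.0, 0.0]
force: [0.7, 0.3, 0.4]
width: 0.0
grasp_force: 0.4
```

>>> {"op": "send_rows", "data": {
  "moves": [
    [0,0.0015,0.0008,0],
    [0,0,0,0]
  ]
}}

```text
time_s: 7.15
ee_pos: [0.4649, -0.1692, 0.1251]
ee_rot: [0.998, -0.07, -0.0, 0.0]
force: [-0.2, 1.3, 0.2]
width: 0.0006
grasp_force: 0.4
```

>>> {"op": "send_rows", "data": {
  "moves": [
    [0,0.0014,0.0009,0],
    [0,0,0,0]
  ]
}}

```text
time_s: 7.35
ee_pos: [0.4647, -0.1706, 0.1242]
ee_rot: [0.998, -0.07, 0.0, 0.0]
force: [0.2, 0.5, 0.4]
width: -0.0001
grasp_force: 0.4
```

>>> {"op": "send_rows", "data": {
  "moves": [
    [0,0.0014,0.0009,0],
    [0,0,0,0]
  ]
}}

```text
time_s: 7.55
ee_pos: [0.4645, -0.172, 0.1233]
ee_rot: [0.998, -0.07, 0.0, 0.0]
force: [-0.3, 0.8, 1.1]
width: -0.0004
grasp_force: 0.4
```

>>> {"op": "send_rows", "data": {
  "moves": [
    [0,0.0014,0.001,0],
    [0,0,0,0]
  ]
}}

```text
time_s: 7.75
ee_pos: [0.4643, -0.1734, 0.1224]
ee_rot: [0.998, -0.07, 0.0, 0.0]
force: [-1.0, -0.4, 0.1]
width: 0.0003
grasp_force: 0.4
```

>>> {"op": "send_rows", "data": {
  "moves": [
    [0,0.0014,0.001,0],
    [0,0,0,0]
  ]
}}

```text
time_s: 7.95
ee_pos: [0.4642, -0.1748, 0.1213]
ee_rot: [0.998, -0.07, 0.0, 0.0]
force: [-0.5, 0.3, 0.4]
width: 0.0002
grasp_force: 0.4
```

>>> {"op": "send_rows", "data": {
  "moves": [
    [0,0.0014,0.001,0],
    [0,0,0,0]
  ]
}}

```text
time_s: 8.15
ee_pos: [0.464, -0.1761, 0.1204]
ee_rot: [0.998, -0.07, 0.0, 0.0]
force: [0.3, -0.3, 1.5]
width: 0.0002
grasp_force: 0.7
```

>>> {"op": "send_rows", "data": {
  "moves": [
    [0,0.0013,0.001,0],
    [0,0,0,0]
  ]
}}

```text
time_s: 8.35
ee_pos: [0.4638, -0.1774, 0.1194]
ee_rot: [0.998, -0.07, 0.0, 0.0]
force: [-0.2, -0.2, 1.4]
width: -0.0001
grasp_force: 0.7
```

>>> {"op": "send_rows", "data": {
  "moves": [
    [0,0.0013,0.001,0],
    [0,0,0,0]
  ]
}}

```text
time_s: 8.55
ee_pos: [0.4636, -0.1787, 0.1183]
ee_rot: [0.998, -0.07, 0.0, 0.0]
force: [1.1, -0.0, 2.4]
width: 0.0003
grasp_force: 0.7
```

>>> {"op": "send_rows", "data": {
  "moves": [
    [0,0.0013,0.0011,0],
    [0,0,0,0]
  ]
}}

```text
time_s: 8.75
ee_pos: [0.4634, -0.18, 0.1172]
ee_rot: [0.998, -0.07, 0.0, 0.0]
force: [0.2, 0.6, 1.8]
width: -0.0002
grasp_force: 0.7
```

>>> {"op": "send_rows", "data": {
  "moves": [
    [0,0.0013,0.0011,0],
    [0,0,0,0]
  ]
}}

```text
time_s: 8.95
ee_pos: [0.4632, -0.1813, 0.1161]
ee_rot: [0.998, -0.07, 0.0, 0.0]
force: [-0.1, 0.3, 2.0]
width: -0.0003
grasp_force: 0.7
```

>>> {"op": "send_rows", "data": {
  "moves": [
    [0,0.0013,0.0011,0],
    [0,0,0,0]
  ]
}}

```text
time_s: 9.15
ee_pos: [0.463, -0.1825, 0.115]
ee_rot: [0.998, -0.07, -0.0, 0.0]
force: [-0.7, 0.4, 1.8]
width: -0.0001
grasp_force: 0.7
```

>>> {"op": "send_rows", "data": {
  "moves": [
    [0,0.0012,0.0012,0],
    [0,0,0,0]
  ]
}}

```text
time_s: 9.35
ee_pos: [0.4629, -0.1837, 0.1139]
ee_rot: [0.998, -0.07, 0.0, 0.0]
force: [-0.5, 0.7, 3.9]
width: -0.0002
grasp_force: 1.7
```

>>> {"op": "send_rows", "data": {
  "moves": [
    [0,0.0006,0.0006,0],
    [0,0,0,0]
  ]
}}

```text
time_s: 9.55
ee_pos: [0.4628, -0.1842, 0.1135]
ee_rot: [0.998, -0.07, 0.0, 0.0]
force: [-1.4, 0.4, 4.2]
width: -0.0004
grasp_force: 2.1
```

>>> {"op": "send_rows", "data": {
  "moves": [
    [0,0.0006,0.0006,0],
    [0,0,0,0]
  ]
}}

```text
time_s: 9.75
ee_pos: [0.4627, -0.1848, 0.1129]
ee_rot: [0.998, -0.07, 0.0, 0.0]
force: [-0.4, 2.0, 6.0]
width: -0.0004
grasp_force: 2.4
```

>>> {"op": "send_rows", "data": {
  "moves": [
    [0,0.0006,0.0006,0],
    [0,0,0,0]
  ]
}}

```text
time_s: 9.95
ee_pos: [0.4626, -0.1854, 0.1123]
ee_rot: [0.998, -0.07, 0.0, 0.0]
force: [-0.9, 1.2, 6.3]
width: -0.0001
grasp_force: 2.5
```

Run:
```python
from h import *
F=[];s=save('side','si3');F.append(s['force']);
for i in range(3): bot.get_image('side');F.append(bot.read_state()['force'])
print(np.mean(F,0),s['grasp_force'],s['ee_pos'])
c,z,T=cam2world('side','si3');im=z['im'].astype(int);d=z['d'];m=(im[:,:,2]>60)&(im[:,:,2]>2*im[:,:,1])&(im[:,:,2]>2*im[:,:,0])
hx=np.array([.138,.9904]);hy=np.array([-.9904,.138])
Q=np.array([(T@np.r_[ray(c,(u,v))*d[v,u],1])[:3] for v,u in np.argwhere(m) if u>290 and d[v,u]>0]);q=Q[:,:2]-[.4703,-.1355]
L=np.c_[-q@hx,q@hy,Q[:,2]-.052];L=L[(abs(L[:,1])<.02)&(L[:,0]>0)&(L[:,0]<.12)];print(len(L),L.mean(0),L[::12].round(3))
```

```text
[-1.23007713  0.96505861  5.86081769] 2.4836426437832415 [ 0.4626495  -0.18540319  0.1122945 ]
90 [ 0.04565819 -0.00153141  0.0515181 ] [[ 0.065 -0.015  0.07 ]
 [ 0.061  0.013  0.06 ]
 [ 0.05   0.007  0.057]
 [ 0.049  0.01   0.055]
 [ 0.048  0.014  0.053]
 [ 0.038 -0.01   0.046]
 [ 0.037 -0.007  0.045]
 [ 0.04   0.01   0.043]]
```

The lever met resistance: the push rose from 2 N to about 6 N. Bite was at lever ≈0.41, i.e. 6.1 mm of jaw travel, so the dial needs about +0.41 rad. I'll let the lever back up now.

>>> {"op": "send_rows", "data": {
  "moves": [
    [0,-0.003,-0.0025,0],
    [0,-0.004,-0.0035,0],
    [0,-0.004,-0.003,0],
    [0,-0.004,-0.003,0],
    [0,-0.005,-0.003,0],
    [0,-0.005,-0.002,0],
    [0,-0.005,-0.002,0],
    [0,-0.005,-0.001,0],
    [0,-0.008,-0.01,0],
    [0,0,-0.03,0],
    [0,0,-0.03,0],
    [0,0,-0.02,0]
  ]
}}

```text
time_s: 11.35
ee_pos: [0.4691, -0.1425, 0.2247]
ee_rot: [0.998, -0.069, 0.001, 0.001]
force: [-0.4, 0.6, -1.5]
width: 0.0003
grasp_force: 0.0
```

>>> {"op": "send_rows", "data": {
  "moves": [
    [0,-0.025,0,0],
    [0.001,-0.037,0,0],
    [0.001,-0.037,0,0],
    [0.001,-0.037,0,0],
    [0.001,-0.037,0,0],
    [0.001,-0.037,0,0],
    [0,-0.037,0,0],
    [0,-0.037,0,0],
    [0,-0.012,0,0],
    [0,0,0,0],
    [0,0,0,0]
  ],
  "hand": 0.035
}}

```text
time_s: 12.45
ee_pos: [0.5144, 0.149, 0.2222]
ee_rot: [0.998, -0.069, -0.0, 0.0]
force: [-0.0, -1.0, -0.4]
width: 0.0347
grasp_force: 0.0
```

Run:
```python
from h import *
s=save('wrist','w4');print(s['ee_pos'],R.from_quat(s['ee_rot']).as_matrix()[:2,0],s['joints'],s['width'],s['time_s'])
a=np.load('pics/w4.npz')['im'];cv2.imwrite('pics/z4.png',cv2.resize(a[100:300,180:380],None,fx=3,fy=3,interpolation=cv2.INTER_CUBIC))
```

```text
[0.51436511 0.14903331 0.2221994 ] [ 0.99035798 -0.13853181] [ 1.39275725e-01  3.68862461e-01  1.50983004e+00 -7.26291037e-04
  1.26320415e+00  1.84927079e+00] 0.03466154269727657 12.45
```

View pics/z4.png

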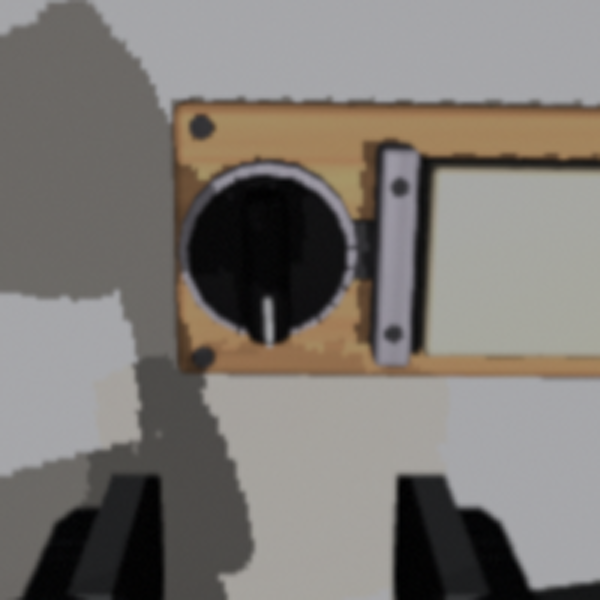

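The dial flange is centred at crop (268,248), which is full-image (269.3,182.7). Its bar runs straight up the image along tool x, so it is already aligned.

Run:
```python
from h import *
z=np.load('pics/w4.npz');M=R.from_quat(z['q']).as_matrix()
for uv,h in(((269.3,182.7),.034),((269.3,182.7),.03),((269,214),.06)):
    p=pt('wrist','w4',uv,h);print(p,M.T@(p-z['p']))
c=bot.camera_info('wrist')
```

```text
[0.51909953 0.15153715 0.034     ] [ 0.00436112 -0.00327654  0.18819655]
[0.51828593 0.15168632 0.03      ] [ 0.00353511 -0.00331456  0.19219661]
[0.49533704 0.15496659 0.06      ] [-0.01964999 -0.00336158  0.16219893]
```

>>> {"op": "send_rows", "data": {
  "moves": [
    [0.004,-0.0033,0.02,0],
    [0,0,0.035,0],
    [0,0,0.035,0],
    [0,0,0.035,0],
    [0,0,0.03,0],
    [0,0,0.015,0],
    [0,0,0.01,0],
    [0,0,0,0],
    [0,0,0,0]
  ],
  "hand": 0.026
}}

```text
time_s: 13.4
ee_pos: [0.5196, 0.1518, 0.0428]
ee_rot: [0.998, -0.07, 0.001, -0.0]
force: [0.2, 0.9, 1.5]
width: 0.0259
grasp_force: 0.0
```

>>> {"op": "send_rows", "data": {
  "moves": [
    [0,0,0,0],
    [0,0,0,0],
    [0,0,0,0],
    [0,0,0,0]
  ],
  "hand": 0,
  "newtons": 60
}}

```text
time_s: 13.8
ee_pos: [0.5198, 0.1519, 0.0434]
ee_rot: [0.998, -0.069, 0.001, 0.0]
force: [-0.4, -4.6, 6.5]
width: 0.0128
grasp_force: 59.3
```

>>> {"op": "send_rows", "data": {
  "moves": [
    [0,0,0,-0.06],
    [0,0,0,-0.07],
    [0,0,0,-0.07],
    [0,0,0,-0.07],
    [0,0,0,-0.07],
    [0,0,0,-0.07],
    [0,0,0,0],
    [0,0,0,0],
    [0,0,0,0]
  ]
}}

```text
time_s: 14.7
ee_pos: [0.5197, 0.1531, 0.0434]
ee_rot: [0.991, 0.135, 0.001, -0.0]
force: [-0.9, 1.5, 5.6]
width: 0.0123
grasp_force: 59.6
```

Run:
```python
from plant import bot
import numpy as np
from scipy.spatial.transform import Rotation as R
s=bot.read_state();m=R.from_quat(s['ee_rot']).as_matrix();print(np.arctan2(m[1,0],m[0,0]),s['moment'],s['force'])
```

```text
0.271441346204483 [0.25432403 0.22479361 0.26658911] [-0.94275136  1.4778687   5.62546067]
```

>>> {"op": "send_rows", "data": {
  "moves": [
    [0,0,0,0],
    [0,0,0,0],
    [0,0,0,0],
    [0,0,-0.02,0],
    [0,0,-0.04,0],
    [0,0,-0.04,0],
    [0,0,-0.04,0],
    [0,0,-0.04,0],
    [0,0,0,0.14],
    [0,0,0,0.14],
    [0,0,0,0.13],
    [0,0,0,0]
  ],
  "hand": 0.03
}}

```text
time_s: 15.9
ee_pos: [0.5189, 0.1523, 0.222]
ee_rot: [0.998, -0.07, -0.0, 0.0]
force: [-0.2, -0.4, 0.9]
width: 0.0298
grasp_force: 0.0
```

>>> {"op": "send_rows", "data": {
  "moves": [
    [0,0,0,0],
    [0,0,0,0]
  ],
  "hand": 0
}}

```text
time_s: 16.1
ee_pos: [0.5189, 0.1524, 0.2219]
ee_rot: [0.998, -0.068, -0.0, 0.0]
force: [-0.5, 0.6, 0.1]
width: 0.0018
grasp_force: 0.0
```

Run:
```python
from h import *
s=save('wrist','w5');m=R.from_quat(s['ee_rot']).as_matrix();print(s['ee_pos'],np.arctan2(m[1,0],m[0,0]),s['time_s'])
a=np.load('pics/w5.npz')['im'];cv2.imwrite('pics/z5.png',cv2.resize(a[120:260,200:340],None,fx=4,fy=4,interpolation=cv2.INTER_CUBIC))
```

```text
[0.51894707 0.15235861 0.2218977 ] -0.13669482886533985 16.1
```

View pics/z5.png

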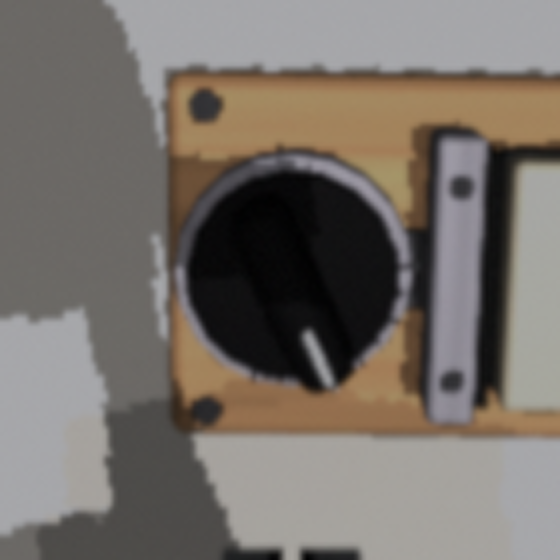

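The dial mark now runs from (305,332) to (328,388), about 0.40 rad anticlockwise and as intended. Back to the lever.

>>> {"op": "send_rows", "data": {
  "moves": [
    [-0.001,0.02,0,0],
    [-0.001,0.035,0,0],
    [-0.001,0.035,0,0],
    [-0.001,0.035,0,0],
    [-0.001,0.035,0,0],
    [-0.001,0.035,0,0],
    [-0.001,0.035,0,0],
    [-0.001,0.035,0,0],
    [-0.001,0.02,0,0],
    [0,0.008,0,0],
    [0,0,0,0],
    [0,0,0,0]
  ]
}}

```text
time_s: 17.35
ee_pos: [0.4696, -0.1358, 0.2221]
ee_rot: [0.998, -0.069, -0.0, -0.0]
force: [-0.5, 0.1, -0.2]
width: 0.0002
grasp_force: 0.0
```

>>> {"op": "send_rows", "data": {
  "moves": [
    [0,0,0.03,0],
    [0,0,0.03,0],
    [0,0,0.02,0],
    [0,0,0.0085,0],
    [0,0,0,0],
    [0,0,0,0],
    [0,0,0,0]
  ]
}}

```text
time_s: 18.05
ee_pos: [0.4703, -0.1366, 0.1348]
ee_rot: [0.998, -0.069, 0.001, 0.0]
force: [-1.0, 0.2, 0.1]
width: -0.0001
grasp_force: 0.0
```

>>> {"op": "send_rows", "data": {
  "moves": [
    [0,0.006,0,0],
    [0,0.006,0.001,0],
    [0,0.005,0.0015,0],
    [0,0.004,0.0014,0],
    [0,0.004,0.0017,0],
    [0,0.004,0.0019,0],
    [0,0.0037,0.0021,0],
    [0,0.0036,0.0023,0],
    [0,0.0034,0.0025,0],
    [0,0.0033,0.0027,0],
    [0,0.0032,0.0028,0],
    [0,0,0,0]
  ]
}}

```text
time_s: 19.25
ee_pos: [0.4629, -0.1826, 0.1133]
ee_rot: [0.998, -0.07, -0.0, -0.0]
force: [-0.5, 0.7, 0.9]
width: 0.0001
grasp_force: 0.5
```

>>> {"op": "send_rows", "data": {
  "moves": [
    [0,0.0012,0.0011,0],
    [0,0.0012,0.0012,0],
    [0,0.0012,0.0012,0],
    [0,0,0,0]
  ]
}}

```text
time_s: 19.65
ee_pos: [0.4624, -0.186, 0.1101]
ee_rot: [0.998, -0.07, -0.0, 0.0]
force: [-0.5, 0.2, 1.4]
width: -0.0
grasp_force: 0.7
```

>>> {"op": "send_rows", "data": {
  "moves": [
    [0,0.0012,0.0013,0],
    [0,0,0,0]
  ]
}}

```text
time_s: 19.85
ee_pos: [0.4623, -0.1871, 0.1088]
ee_rot: [0.998, -0.07, -0.0, 0.0]
force: [0.7, -0.0, 1.7]
width: 0.0003
grasp_force: 0.7
```

>>> {"op": "send_rows", "data": {
  "moves": [
    [0,0.0011,0.0013,0],
    [0,0,0,0]
  ]
}}

```text
time_s: 20.05
ee_pos: [0.4622, -0.1883, 0.1075]
ee_rot: [0.998, -0.07, 0.0, 0.0]
force: [0.3, 0.5, 2.3]
width: 0.0002
grasp_force: 0.7
```

>>> {"op": "send_rows", "data": {
  "moves": [
    [0,0.0011,0.0013,0],
    [0,0,0,0]
  ]
}}

```text
time_s: 20.25
ee_pos: [0.4621, -0.1894, 0.1062]
ee_rot: [0.998, -0.07, 0.0, 0.0]
force: [-0.4, -0.3, 1.6]
width: 0.0001
grasp_force: 0.7
```

>>> {"op": "send_rows", "data": {
  "moves": [
    [0,0.0011,0.0013,0],
    [0,0,0,0]
  ]
}}

```text
time_s: 20.45
ee_pos: [0.4619, -0.1904, 0.1049]
ee_rot: [0.998, -0.07, 0.0, 0.0]
force: [-1.1, -0.5, 1.9]
width: -0.0002
grasp_force: 0.7
```

>>> {"op": "send_rows", "data": {
  "moves": [
    [0,0.0011,0.0013,0],
    [0,0,0,0]
  ]
}}

```text
time_s: 20.65
ee_pos: [0.4617, -0.1915, 0.1036]
ee_rot: [0.998, -0.07, 0.0, 0.0]
force: [0.2, 1.0, 1.8]
width: 0.0002
grasp_force: 0.7
```

>>> {"op": "send_rows", "data": {
  "moves": [
    [0,0.001,0.0014,0],
    [0,0,0,0]
  ]
}}

```text
time_s: 20.85
ee_pos: [0.4616, -0.1926, 0.1022]
ee_rot: [0.998, -0.07, 0.0, 0.0]
force: [0.4, -0.8, 3.4]
width: 0.0
grasp_force: 1.1
```

>>> {"op": "send_rows", "data": {
  "moves": [
    [0,0.001,0.0014,0],
    [0,0.001,0.0014,0],
    [0,0.001,0.0014,0],
    [0,0,0,0]
  ]
}}

```text
time_s: 21.25
ee_pos: [0.4612, -0.1956, 0.098]
ee_rot: [0.998, -0.07, 0.0, 0.0]
force: [-1.0, 0.6, 5.2]
width: -0.0002
grasp_force: 1.9
```

>>> {"op": "send_rows", "data": {
  "moves": [
    [0,0.0009,0.0014,0],
    [0,0.0009,0.0014,0],
    [0,0.0009,0.0014,0],
    [0,0,0,0]
  ]
}}

```text
time_s: 21.65
ee_pos: [0.4608, -0.1983, 0.0937]
ee_rot: [0.998, -0.07, 0.0, 0.0]
force: [-1.3, -1.2, 4.3]
width: -0.0
grasp_force: 1.8
```

>>> {"op": "send_rows", "data": {
  "moves": [
    [0,0.0009,0.0015,0],
    [0,0.0008,0.0015,0],
    [0,0.0008,0.0015,0],
    [0,0,0,0]
  ]
}}

```text
time_s: 22.05
ee_pos: [0.4605, -0.2007, 0.0892]
ee_rot: [0.998, -0.07, -0.0, 0.0]
force: [-1.9, -0.7, 4.6]
width: -0.0002
grasp_force: 1.7
```

>>> {"op": "send_rows", "data": {
  "moves": [
    [0,0.0007,0.0015,0],
    [0,0.0007,0.0015,0],
    [0,0.0007,0.0015,0],
    [0,0,0,0]
  ]
}}

```text
time_s: 22.45
ee_pos: [0.4602, -0.2027, 0.0847]
ee_rot: [0.998, -0.07, -0.0, 0.0]
force: [-0.5, -1.7, 3.4]
width: -0.0001
grasp_force: 1.4
```

>>> {"op": "send_rows", "data": {
  "moves": [
    [0,0.0007,0.0016,0],
    [0,0.0006,0.0016,0],
    [0,0.0006,0.0016,0],
    [0,0.0005,0.0017,0],
    [0,0.0005,0.0017,0],
    [0,0,0,0]
  ]
}}

```text
time_s: 23.05
ee_pos: [0.4597, -0.2054, 0.0764]
ee_rot: [0.998, -0.07, -0.0, -0.0]
force: [-0.3, -1.2, 2.1]
width: 0.0004
grasp_force: 0.9
```

>>> {"op": "send_rows", "data": {
  "moves": [
    [0,0.0005,0.0017,0],
    [0,0.0004,0.0017,0],
    [0,0.0004,0.0017,0],
    [0,0.0004,0.0017,0],
    [0,0,0,0]
  ]
}}

```text
time_s: 23.55
ee_pos: [0.4594, -0.207, 0.0695]
ee_rot: [0.998, -0.07, -0.0, -0.0]
force: [0.9, -0.2, 0.5]
width: -0.0002
grasp_force: 0.4
```

>>> {"op": "send_rows", "data": {
  "moves": [
    [0,0.0003,0.0017,0],
    [0,0.0003,0.0017,0],
    [0,0.0003,0.0017,0],
    [0,0,0,0]
  ]
}}

```text
time_s: 23.95
ee_pos: [0.4592, -0.2079, 0.0644]
ee_rot: [0.998, -0.07, -0.0, -0.0]
force: [1.0, 0.1, -0.3]
width: -0.0003
grasp_force: 0.0
```

>>> {"op": "send_rows", "data": {
  "moves": [
    [0,0.0002,0.0015,0],
    [0,0.0002,0.0015,0],
    [0,0,0.001,0],
    [0,0,0,0]
  ]
}}

```text
time_s: 24.35
ee_pos: [0.4593, -0.2084, 0.0606]
ee_rot: [0.998, -0.07, -0.0, -0.0]
force: [0.5, -0.2, -0.2]
width: 0.0
grasp_force: 0.0
```

>>> {"op": "send_rows", "data": {
  "moves": [
    [0,0,0.001,0],
    [0,0,0.001,0],
    [0,0,0,0]
  ]
}}

```text
time_s: 24.65
ee_pos: [0.4593, -0.2084, 0.0587]
ee_rot: [0.998, -0.07, -0.0, -0.0]
force: [0.6, -0.1, 0.1]
width: 0.0001
grasp_force: 0.0
```

>>> {"op": "send_rows", "data": {
  "moves": [
    [0,0,0.001,0],
    [0,0,0.001,0],
    [0,0,0,0]
  ]
}}

```text
time_s: 24.95
ee_pos: [0.4594, -0.2085, 0.0571]
ee_rot: [0.998, -0.07, 0.0, 0.0]
force: [-1.4, 0.9, 2.9]
width: 0.0002
grasp_force: 1.4
```

The finger touched the lever at z 0.057, which means it is right down at about 1.2. I'll lift away and look.

>>> {"op": "send_rows", "data": {
  "moves": [
    [0,0,-0.01,0],
    [0,0,-0.03,0],
    [0,0,-0.04,0],
    [0,0,-0.04,0],
    [0,0,-0.04,0],
    [0,0,0,0],
    [0,0,0,0],
    [0,0,0,0]
  ]
}}

```text
time_s: 25.75
ee_pos: [0.4587, -0.208, 0.2158]
ee_rot: [0.998, -0.07, -0.001, -0.0]
force: [-1.3, -0.2, -0.4]
width: 0.0002
grasp_force: 0.0
```

Run:
```python
from h import *
s=save('wrist','w6');print(s['time_s'],s['force'])
for c in((300,180),(320,180),(340,180)):print(pt('wrist','w6',c))
```

```text
25.75 [-1.30696036 -0.15757175 -0.41784266]
[ 0.46685629 -0.23382421  0.05251203]
[ 0.45252928 -0.25766879 -0.0019926 ]
[ 0.44991943 -0.27852697 -0.00069772]
```

View pics/w6.png

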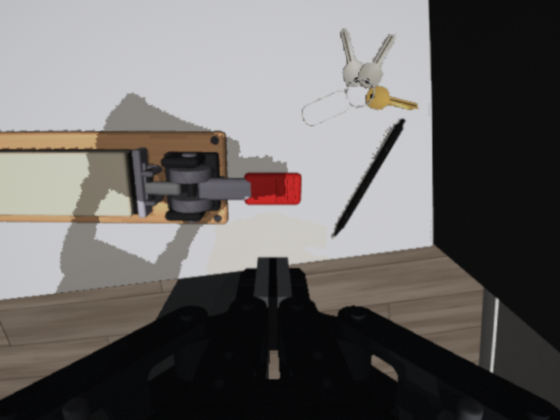

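The red paddle (245-300, 188) lies level, so the lever is locked down, and the jaw is against the stone. I'm handing it in.

```bash
python3 -c "
from plant import bot
print(bot.sign_off())"
```

```text
the job is handed in; nothing more can be done
None
```

The job is handed in, though sign-off gave no verdict and I had no reading of the clamp force itself: the first bite came at lever ≈0.41, I turned the dial about +0.40 rad, the jaw then bit at ≈0.6, and the lever is locked right down with the arm clear.

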